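# Unload the blow-down evaporator

### The arm

A 6-joint arm with a two-finger parallel gripper is mounted at the origin on a cart in front of the work surface, level with it; the furniture and walls round the work are solid. World frame = base frame: x ahead of the robot, y to its left, z up, the work surface at z = 0. Lengths are in mm, angles in rad, forces in N, time in s.
With the tool pointing down it reaches from about 300 to 775 mm from the base axis. Payload 14.6 kg.
Tool frame: the origin (TCP) lies between the finger pads; the fingertips stand 25 mm ahead of it and the grasp point (between the pads) lies 6 mm ahead of it; z points along the fingers, y is the line along which they close (so a half turn about z gives the same grasp; the last joint's range is limited). The gripper opens to 94 mm and grips with 3 to 60 N. Pads are 16 mm wide; open, the fingers measure 119 mm over their backs; the gripper's body (75 mm by 177 mm) begins 78 mm behind the grasp point.
Start: joints at [-1.268, 0.3, 1.521, -0, 1.321, -0.067], TCP at [198.778, -512.812, 230.446] pointing down, gripper open.
Joint ranges: [-3.03, 3.03], [-0.79, 2.21], [0.23, 2.52], [-1.04, 4.18], [0, 3.07], [-2.55, 2.55]. Speed limits (rad/s): [2.22, 2.22, 2.57, 3.14, 3.14, 3.14].

### API

Orientations are given as [roll, pitch, yaw] about the fixed x, y, z axes, in that order (R = Rz(yaw) Ry(pitch) Rx(roll)).
In Python, from cell import manip gives the robot as it stands. The module is installed in compiled form; this text tells all that it offers.
- The arm moves only by the tool step_arm, never from a script. Its argument "series" is one flat list of numbers, 5 for each row, row after row: the shift along the world's x, y, z in mm, then the turn about the world's z in rad, then the closure, from 0 (fully open) to 1 (shut). In form: [dx, dy, dz, spin, jaw, dx, dy, dz, spin, jaw, ...]. A call has 1 to 20 rows; each row shifts and turns the commanded pose from where the row before left it; what a row does not reach is not made up. A row lasts 1/8 s, in which the tool goes at most 62.5 mm and 10.7 degrees, less where a joint would pass 70% of its speed; a pose out of reach is approached as far as the arm can. A call is refused whole if a number of a shift passes 62.5 or a number of a turn 0.188, either way. A call with a gripper value outside its range is refused whole. The fingers move at their own pace and stop on an object; "squeeze" is the grip in N (left out, the last holds). Time passes only in rows, so rows that do not move let the fingers close. It gives the time, the measured TCP pose, the force, the opening and the grip force at its end, in the units of the state.
- manip.read_state(): the state, without advancing time (a new reading comes with each control period).
- manip.camera(name): name is "scene" or "side" or "wrist"; returns (picture, depth): 384x512x3 uint8, blue, green, red; 384x512 float32, mm along the optical axis (not along the pixel's ray), 0 where there is no reading.
- manip.camera_info(name): a dict with "fovy" (degrees; the focal length in pixels is half the picture's height over the tangent of half this angle, whatever the lens; pixels are square), "cx", "cy" (the principal point, pixels), "eye" and "orientation" of the camera in the world. Camera axes: x right, y down, z forward; pixel columns grow to the right and rows downward; lengths in mm; the calibration is good to about 2 mm. A picture is of the moment at which its call begins: read the wrist's pose just before it. camera_info takes no time and is no camera call; for the wrist camera it gives the pose at the moment of the call.
- manip.sign_off(): hands the job in; it is judged then, once.
The state is a dict: "clock": time; "joints": joint angles; "qd": joint speeds; "effort": joint torques, N m; "eef_pos": TCP position; "eef_rot": TCP orientation; "wrist_force": force on the tool from outside, world axes, zero at the start; "moment": the same for the moment, N m; "finger_gap": finger opening in mm; "finger_force": force on a finger pad.
Only numpy, scipy, OpenCV 4.12 (cv2) and the standard library are available. Lean on these libraries where they do the work, as an engineer would, in place of code of your own. Each camera call takes 0.05 s, during which the arm holds its last target. There are 200 camera calls.

### The job

The samples are dry: press the red stop key on the front of the evaporator, then push the needle head up by its front bar, past its balance point, until it stays leaning back by itself. After that, push the tube block along its tray, without lifting it, all the way to the stop at the left end. Fingertips only: leave the things standing around it where they are.

Things in the scene. Friction and masses are not known exactly. Their poses are not given: they have to be found in the camera images.
- evaporator: White bench-top nitrogen evaporator, 370 mm long (y) by about 240 deep (x), fixed. Origin: middle of the tray's lane, at worktop height; x points away from the operator, y to the left end, z up. Tray surface z = 24 mm; rails beside the lane: inner faces x = -43.5 and 43.5, tops z = 38. The right end of the lane is open. Tower behind it: x 94 to 136, y -137 to -33, up to z = 143.
- needle_head (a joint): Angle (rad) of the needle head about its pivot axis. 0: lowered, its 8 needles 11 mm down in the tubes; grows as the front bar rises. A dark steel counterweight behind the pivot balances it at about 0.95: below that it falls shut; beyond, it swings slowly open to its stop at 1.78 and stays. Raising takes about 1.8 N at the bar, less as it rises.
- head_bar (a point): Middle of the black front bar of the needle head: round, 12 mm thick, 130 mm long along y. Lowered, it is 188 mm in front of the pivot axis and 22 mm above it (z = 152 mm); free space in front and below. The blue manifold begins 40 mm behind its centre line; two brackets, 49 mm either side of the middle, join them. Moves with the head.
- stop_key_top (a point): Centre of the top of the red round stop key, 22 mm across, on the front edge of the housing at left of the middle. It is pressed straight down.
- stop_key (a joint): Travel of the stop key in m: 0 is out, 0.005 is fully down; springs back; about 4 N at full travel.
- block_mid (a point): Centre of the aluminium tube block: 84 (x) by 150 (y, along the lane) by 40 mm high, loose, 0.6 to 1 kg, top at z = 64 mm; axes as the evaporator's. Eight open glass tubes, 18 mm across (x = -20, 20; y = -51, -17, 17, 51), rise to z = 100. It starts under the head at the right end (y about -85 of the evaporator); against the left stop its centre is at y = 90.
- vial_blue: Brown vial with blue cap, 33 mm across, 70 mm tall, bystander at left; origin at the centre of its underside.
- vial_pink: White vial with pink cap, 33 mm across, 70 mm tall, bystander at left; origin at the centre of its underside.
- specimen_cup: Translucent specimen cup, 61 mm across, 66 mm tall, bystander at right; origin at the centre of its underside.
- lab_timer: White bench timer, 64 x 64 x 18 mm, bystander at front left; origin at the centre of its underside.
- marker_pen: Orange and black marker pen, 122 mm long, 11 mm thick, lying at front right, bystander; origin at the centre of its underside.
- head_pivot (a point): Middle of the needle head's level pivot axis, which runs along the evaporator's y: at x = 115, y = -85, z = 130 mm in the evaporator's frame. Fixed.
- tray_stop (a point): Middle of the inner face of the aluminium stop that closes the tray's left end, at tray level: y = 165 mm in the evaporator's frame; the stop's top is at z = 43 mm. Fixed.

How it is judged (in metres and radians):
On the way, in this order (a step that is already met when the one before it is completed fails the run):
1. the stop key is pressed down (3 mm or more) while the head is still lowered (value of joint stop_key above 0.003 m and value of joint needle_head below 0.15 rad), for 0.05 s.
2. the needle head is up past its balance point and leans back, while the tube block still stands where it was (value of joint needle_head above 1.6 rad and distance of block_mid from where it was at the start of the episode below 0.02 m), for 0.2 s.
3. the tube block is home against the left stop (y of block_mid in the frame of evaporator above 0.083 m), for 0.2 s.
At the end, for the whole second after the job is handed in: The needle head leans back by itself (above 1.6 rad), and the tube block stands at rest flat on the tray with its end within 7 mm of the left stop (value of joint needle_head above 1.6 rad and y of block_mid in the frame of evaporator above 0.083 m and z of block_mid in the frame of evaporator below 0.048 m and angle between block_mid's own z axis and vertical below 0.05 rad and linear speed of tube_block below 0.01 m/s); the robot touches nothing.
It fails at once if the tube block is lifted (8 mm) or tipped (z of block_mid in the frame of evaporator above 0.052 m or angle between block_mid's own z axis and vertical above 0.12 rad).
It fails at once if the tubes are pushed against the needles (over 6 N) (contact force between needle_head and tube_block above 6 N).
It fails at once if a bystander is moved more than 15 mm (distance of any of vial_blue, vial_pink, specimen_cup, lab_timer, marker_pen from where it was at the start of the episode above 0.015 m).
It also fails if it takes over 56 s, if anything falls off the work surface, if the arm or the gripper's body presses on something with over 40 N, if the wrist force passes 120 N, or if a joint passes its speed limit or range.

## Working session

There is one attempt and no reset: what is moved stays moved. The work goes in short steps, Python scripts to look and compute and a tool call to move; the robot and the scene stay as the last step left them, time stands still between calls to the robot, and variables do not carry over. Pictures are saved under pics/ and viewed, at most 10 in all, crops included, and the job is handed in when it is done.

Besides the shell and the picture viewer there is one more tool, called after "Request:" in YAML: its name, and indented under it one key for each argument. step_arm: Moves the arm, as the interface text tells. Its arguments: {"type":"object","properties":{"series":{"type":"array"},"squeeze":{"type":"number"}},"required":["series"]}

```bash
mkdir -p pics
cat > h.py <<'E'
import numpy as np, cv2
from scipy.spatial.transform import Rotation as R
from cell import manip
def rot(o):
    o=np.array(o,float)
    return o if o.shape==(3,3) else (R.from_euler('xyz',o).as_matrix() if o.size==3 else R.from_quat(o).as_matrix())
def cloud(n):
    im,d=manip.camera(n); i=manip.camera_info(n)
    f=im.shape[0]/2/np.tan(np.radians(i['fovy'])/2)
    v,u=np.mgrid[:im.shape[0],:im.shape[1]]
    p=np.stack([(u-i['cx'])/f*d,(v-i['cy'])/f*d,d],-1)
    return im,d,p@rot(i['orientation']).T+np.array(i['eye'])
E
python3 - <<'E'
from h import *
print(manip.read_state())
for n in ('scene','side'):
    print(manip.camera_info(n))
    im,d,p=cloud(n); cv2.imwrite(f'pics/{n}0.png',im); np.savez(f'{n}0.npz',im=im,d=d,p=p)
E
```

```text
{'clock': 0.0, 'joints': array([-1.26761411e+00,  3.00464978e-01,  1.52158929e+00,  1.08824281e-05,
        1.32067703e+00, -6.65944277e-02]), 'qd': array([-0.00081278,  0.00205553, -0.00088058,  0.0009268 , -0.00192283,
       -0.00053158]), 'effort': array([ 2.07785175e-03, -5.31804764e+01, -3.52732122e+01,  7.09599629e-02,
        2.44526449e-02, -9.20318575e-05]), 'eef_pos': array([ 198.7071469 , -512.60179598,  229.88619483]), 'eef_rot': array([-3.14045723e+00, -8.62887735e-05,  3.69773892e-01]), 'wrist_force': array([-0.3485847 ,  0.01499587,  0.18550815]), 'moment': array([-0.05182563,  0.02478993, -0.00149629]), 'finger_force': 0.0, 'finger_gap': 93.92745034905298}
{'fovy': 48.005384834469744, 'cx': 250.4971070456953, 'cy': 191.2936947852677, 'eye': array([  -30.11535762, -1121.22299393,   676.32100646]), 'orientation': array([-2.03936772, -0.01554052, -0.52799122])}
{'fovy': 48.313167431406576, 'cx': 252.2376634265491, 'cy': 189.9242378425073, 'eye': array([124.29365473, 772.66531166, 603.43346717]), 'orientation': array([-2.02150909, -0.02457339, -2.74736035])}
```

View pics/scene0.png

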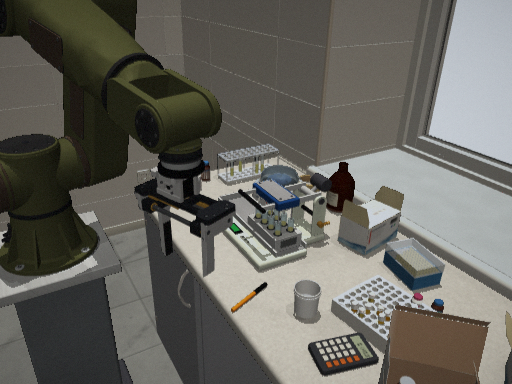

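View pics/side0.png

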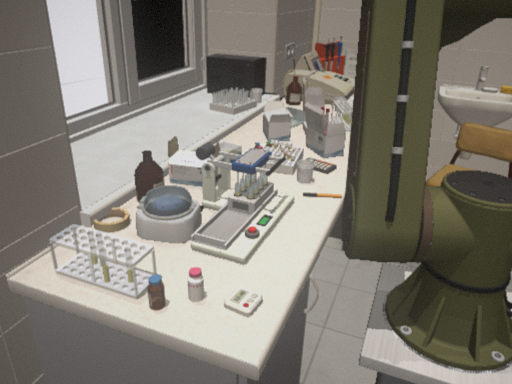

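The scene view shows the evaporator around (275,225), with the blue manifold at (275,193), the black bar at (250,207), the cup at (307,300) and the pen at (250,297). The side view shows the red key at (252,231), the tray and rails at (240,215), the vials at (155,290) and (196,285), and the timer at (243,300).

Run:
```python
from h import *
S={n:np.load(n+'0.npz') for n in ('scene','side')}
box={'scene':(215,170,335,275),'side':(185,135,305,260)}
for n,s in S.items():
    im,d,p=s['im'],s['d'],s['p']; hsv=cv2.cvtColor(im,cv2.COLOR_BGR2HSV)
    x0,y0,x1,y1=box[n]; m=np.zeros(d.shape,bool); m[y0:y1,x0:x1]=1; m&=d>0
    H,Sa,V=hsv[...,0],hsv[...,1],hsv[...,2]
    red=m&((H<8)|(H>172))&(Sa>150)&(V>80)
    blue=m&(H>100)&(H<125)&(Sa>120)&(V>60)
    for k,q in (('red',red),('blue',blue)):
        P=p[q]
        if len(P)<5: continue
        print(n,k,len(P),np.argwhere(q).mean(0),'med',np.median(P,0).round(1),'min',np.percentile(P,3,0).round(0),'max',np.percentile(P,97,0).round(0))
        if k=='blue':
            T=P[P[:,2]>np.percentile(P[:,2],60)]
            print(cv2.minAreaRect(P[:,:2].astype(np.float32)),cv2.minAreaRect(T[:,:2].astype(np.float32)))
    for lo,hi,k in ((35.5,40.5,'rail'),(61,67,'block top'),(98,102,'tubetop'),(140,146,'tower')):
        P=p[m&(p[...,2]>lo)&(p[...,2]<hi)]
        print(n,k,len(P),P.mean(0).round(1),cv2.minAreaRect(P[:,:2].astype(np.float32)))
    c=cv2.resize(im[y0:y1,x0:x1],None,fx=5,fy=5,interpolation=cv2.INTER_CUBIC); 
    cv2.imwrite(f'pics/{n}c.png',c[:600,:800])
# top-view height map, both clouds
h=np.zeros((600,600),np.float32); cid=np.zeros((600,600,3),np.uint8)
for s in S.values():
    p,d,im=s['p'],s['d'],s['im']; q=(d>0)
    P=p[q];C=im[q]; o=np.argsort(P[:,2]);P=P[o];C=C[o]
    r=((750-P[:,0])).astype(int); c=((150-P[:,1])).astype(int)   # 1 px/mm; up=+x, left=+y
    k=(r>=0)&(r<600)&(c>=0)&(c<600)&(P[:,2]<200)
    for a,b,col in zip(r[k],c[k],C[k]): cv2.circle(cid,(int(b),int(a)),2,col.tolist(),-1)
cv2.imwrite('pics/top.png',cid)
a,b=cv2.imread('pics/scenec.png'),cv2.imread('pics/sidec.png')
```

```text
scene blue 175 [196.09714286 276.02285714] med [ 521.2 -321.8  163.8] min [ 514. -345.  159.] max [ 575. -218.  166.]
((544.7067260742188, -280.4637756347656), (65.17630767822266, 135.1020965576172), 0.5137262344360352) ((545.7409057617188, -278.531005859375), (60.994815826416016, 129.54351806640625), 1.2914000749588013)
scene rail 299 [ 573.6 -232.    37.5] ((646.1635131835938, -153.29339599609375), (500.3716735839844, 356.9735107421875), 68.84178924560547)
scene block top 518 [ 570.  -286.7   63.3] ((649.9965209960938, -224.1636505126953), (371.43939208984375, 255.7291717529297), 54.80728530883789)
scene tubetop 117 [ 656.2 -208.9  100. ] ((657.4464111328125, -238.6328125), (316.1663513183594, 226.35707092285156), 56.03394317626953)
scene tower 176 [ 620.2 -292.9  143. ] ((593.877685546875, -286.2165832519531), (240.78431701660156, 117.2616958618164), 1.0012602806091309)
side red 19 [228.89473684 251.52631579] med [471.8 -93.9  42.3] min [ 465. -101.   39.] max [479. -89.  44.]
side rail 548 [ 585.4 -227.8   37.6] ((664.1041259765625, -370.0270080566406), (427.04248046875, 740.1742553710938), 2.749736785888672)
side block top 573 [ 591.7 -249.3   63.5] ((671.0943603515625, -316.3533630371094), (553.6727294921875, 362.9468994140625), 80.73336791992188)
side tubetop 71 [ 616.7 -226.2   99.8] ((603.3742065429688, -269.29327392578125), (177.94607543945312, 397.3985595703125), 14.01285171508789)
side tower 167 [ 625.  -255.6  143.1] ((607.0213012695312, -273.7790222167969), (127.42254638671875, 206.4424591064453), 79.54378509521484)
```

View pics/scenec.png

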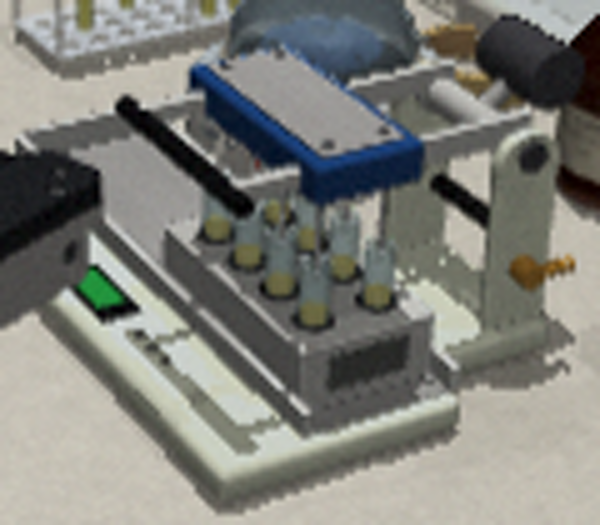

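View pics/top.png

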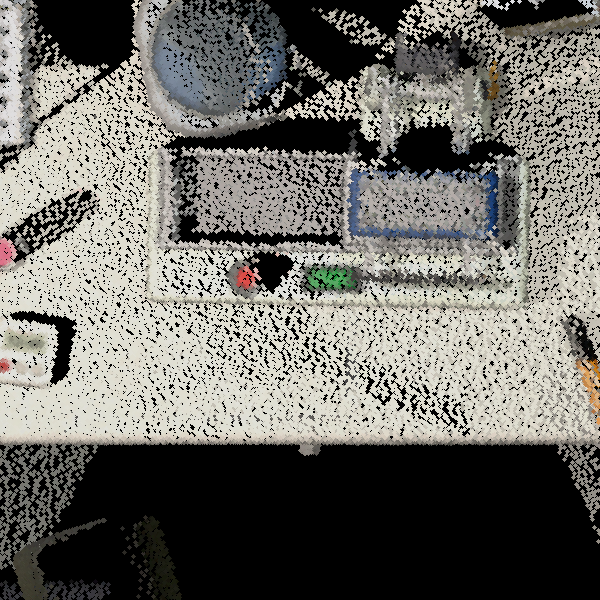

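The scene crop shows the bar from (125,105) to (245,205) with nothing in front of it or below it. The top map (1 px/mm) shows the unit nearly square to the world, with the key at about (245,277) and the manifold spanning x 352-497. Next I refine yaw, key height, bar and cup.

Run:
```python
from h import *
S={n:np.load(n+'0.npz') for n in ('scene','side')}
def sel(n,x,y,z):
    p=S[n]['p'];q=(S[n]['d']>0)
    for i,(a,b) in enumerate((x,y,z)): q=q&(p[...,i]>a)&(p[...,i]<b)
    return p[q],S[n]['im'][q]
# bar: dark points near expected
for n in S:
    P,C=sel(n,(455,500),(-360,-205),(138,165)); k=C.max(1)<70; P=P[k]
    if len(P)>5:
        print(n,'bar',len(P),P.mean(0).round(1),P.min(0).round(0),P.max(0).round(0)); f=np.polyfit(P[:,1],P[:,0],1); print('slope',f[0])
    P,C=sel(n,(440,490),(-125,-65),(28,60))
    print(n,'key area z hist',np.histogram(P[:,2],range(28,61,2))[0])
    k=(C[:,2]>C[:,1]*1.8)&(C[:,2]>60); print('red',k.sum(),P[k].mean(0).round(1) if k.any() else 0,P[k].min(0).round(1) if k.any() else 0,P[k].max(0).round(1) if k.any() else 0)
    # front rail top edges
    P,C=sel(n,(490,515),(-190,-20),(36,39.5)); 
    if len(P)>5: print(n,'front rail',len(P),P.mean(0).round(1),np.polyfit(P[:,1],P[:,0],1))
    P,C=sel(n,(575,605),(-190,-20),(36,39.5)); 
    if len(P)>5: print(n,'rear rail',len(P),P.mean(0).round(1),np.polyfit(P[:,1],P[:,0],1))
    P,C=sel(n,(505,590),(-60,-5),(40,46)); print(n,'stop',len(P),P.mean(0).round(1),np.percentile(P[:,1],[3,97]) if len(P) else 0)
    P,C=sel(n,(490,600),(-375,-180),(61.5,65.5)); print(n,'blocktop',len(P),np.percentile(P,[2,98],axis=0).round(1) if len(P) else 0)
    P,C=sel(n,(495,600),(-375,-340),(30,60)); print(n,'block end',len(P),np.percentile(P,[3,50,97],axis=0).round(1) if len(P) else 0)
    P,C=sel(n,(430,470),(-390,10),(8,30)); print(n,'front face',len(P),np.percentile(P[:,0],[2,20]),P[:,1].min(),P[:,1].max())
p=S['scene']['p']; print('cup',p[285:318,296:320].reshape(-1,3)[::40].round(0).tolist())
```

```text
scene bar 150 [ 471.6 -283.3  153.7] [ 466. -342.  146.] [ 487. -212.  158.]
slope 0.015339440801966753
scene key area z hist [0 0 0 0 0 0 0 0 0 0 0 0 0 0 0 0]
red 0 0 0 0
scene front rail 11 [ 503.1 -129.6   37.1] [3.12100227e-02 5.07160291e+02]
scene rear rail 6 [597.4 -84.7  36.6] [1.78973954e-02 5.98941542e+02]
scene stop 20 [538.2 -25.6  41.4] [-30.50848035 -19.99011965]
scene blocktop 339 [[ 504.8 -350.9   61.6]
 [ 582.5 -210.7   64.9]]
scene block end 316 [[ 497.  -365.2   31.3]
 [ 541.7 -351.    43. ]
 [ 591.1 -343.9   59.5]]
scene front face 586 [442.23038487 445.29245448] -376.41008937103925 -171.6250432806553
side bar 34 [ 471.  -260.9  155.2] [ 468. -318.  152.] [ 475. -207.  157.]
slope 0.013504990890192416
side key area z hist [10 11 34 22  3  8 11 21  2  0  0  0  0  0  0  0]
red 34 [471.4 -94.5  41.1] [ 463.  -103.7   35.5] [481.6 -88.6  44.3]
side front rail 61 [503.8 -97.3  37. ] [2.26406622e-02 5.06039528e+02]
side rear rail 54 [ 596.  -106.5   37.5] [2.44916739e-02 5.98598213e+02]
side stop 53 [546.8 -17.2  41.7] [-21.70462705 -13.18853669]
side blocktop 268 [[ 505.5 -336.2   61.6]
 [ 585.6 -196.8   65.1]]
side block end 16 [[ 496.  -359.8   31.5]
 [ 500.1 -346.2   36. ]
 [ 505.8 -340.8   54.2]]
side front face 810 [443.62017179 448.09929894] -367.89337564919003 2.384995121547604
cup [[449.0, -519.0, 59.0], [484.0, -533.0, 52.0], [473.0, -519.0, 41.0], [451.0, -518.0, 43.0], [486.0, -533.0, 37.0], [473.0, -521.0, 28.0], [431.0, -545.0, 57.0], [453.0, -571.0, 65.0], [440.0, -562.0, 58.0], [433.0, -543.0, 41.0], [453.0, -573.0, 53.0], [441.0, -562.0, 44.0], [435.0, -543.0, 26.0], [457.0, -570.0, 35.0], [443.0, -561.0, 28.0], [435.0, -544.0, 12.0], [459.0, -570.0, 20.0], [445.0, -560.0, 12.0], [435.0, -546.0, -0.0], [461.0, -569.0, 4.0]]
```

Request:
step_arm:
  series: [22.8,34.8,0,0.1,1,22.8,34.8,0,0.1,1,22.8,34.8,0,0.1,1,22.8,34.8,0,0.1,1,22.8,34.8,0,0.1,1,22.8,34.8,0,0.1,1,22.8,34.8,0,0.1,1,22.8,34.8,0,0.1,1,22.8,34.8,0,0.1,1,22.8,34.8,0,0.1,1,22.8,34.8,0,0.1,1,22.8,34.8,0,0.1,1,0,0,-30,0,1,0,0,-30,0,1,0,0,-30,0,1,0,0,-30,0,1,0,0,-25,0,1,0,0,0,0,1]
  squeeze: 10

```text
clock: 2.35
eef_pos: [471.4, -95.0, 84.1]
eef_rot: [-3.138, -0.001, 1.57]
wrist_force: [-0.1, 0.8, -0.7]
finger_gap: 0.5
finger_force: 0.0
```

Request:
step_arm:
  series: [0,0,-6,0,1,0,0,-6,0,1,0,0,-3,0,1,0,0,-2,0,1,0,0,-2,0,1,0,0,0,0,1]

```text
clock: 3.1
eef_pos: [472.4, -95.2, 66.5]
eef_rot: [3.142, 0.0, 1.57]
wrist_force: [-0.9, 0.5, 3.1]
finger_gap: 0.3
finger_force: 1.2
```

Request:
step_arm:
  series: [0,0,-1,0,1,0,0,-1,0,1,0,0,0,0,1,0,0,0,0,1]

```text
clock: 3.6
eef_pos: [472.5, -95.2, 64.5]
eef_rot: [3.141, 0.0, 1.57]
wrist_force: [-1.0, -0.2, 3.5]
finger_gap: 0.3
finger_force: 1.8
```

Request:
step_arm:
  series: [0,0,-1,0,1,0,0,-1,0,1,0,0,-1,0,1,0,0,0,0,1,0,0,0,0,1]

```text
clock: 4.22
eef_pos: [472.7, -95.3, 63.3]
eef_rot: [3.141, 0.0, 1.57]
wrist_force: [-12.6, 3.1, 32.5]
finger_gap: 0.5
finger_force: 16.5
```

Request:
step_arm:
  series: [0,0,20,0,1,0,0,40,0,0.66,0,0,50,0,0.66,0,-20,40,0,0.66,0,-40,0,0,0.66,0,-40,0,0,0.66,0,-40,0,0,0.66,0,-40,0,0,0.66,0,0,0,0,0.66,0,0,0,0,0.66]

```text
clock: 5.48
eef_pos: [472.3, -274.7, 211.1]
eef_rot: [-3.141, -0.001, 1.57]
wrist_force: [0.4, 0.8, -0.3]
finger_gap: 31.9
finger_force: 0.0
```

Run:
```python
from h import *
s=manip.read_state(); print(s['eef_pos'],s['finger_gap'])
im,d,p=cloud('scene'); cv2.imwrite('pics/s1.png',cv2.resize(im[110:290,200:350],None,fx=3.3,fy=3.3))
w,d,p=cloud('wrist'); cv2.imwrite('pics/w1.png',w)
q=(d>0)&(p[...,2]>140)&(p[...,2]<165)&(w.max(2)<70)&(p[...,0]>440)&(p[...,0]<500)&(p[...,1]<-190)&(p[...,1]>-360)
P=p[q]
if len(P): print(len(P),P.mean(0),np.percentile(P,[2,98],axis=0))
a=cv2.imread('pics/s1.png'); b=cv2.resize(w,None,fx=.58,fy=.58); c=np.zeros((600,800,3),np.uint8); c[:a.shape[0],:a.shape[1]]=a; c[:b.shape[0],500:500+b.shape[1]]=b[:,:300]; cv2.imwrite('pics/j1.png',c)
```

```text
[ 472.27270993 -274.70436059  211.06171304] 31.894244977281037
2190 [ 474.30351873 -261.24916507  156.83789167] [[ 468.43780711 -316.06363504  153.58094712]
 [ 480.40184579 -207.74212763  158.81990176]]
```

View pics/j1.png

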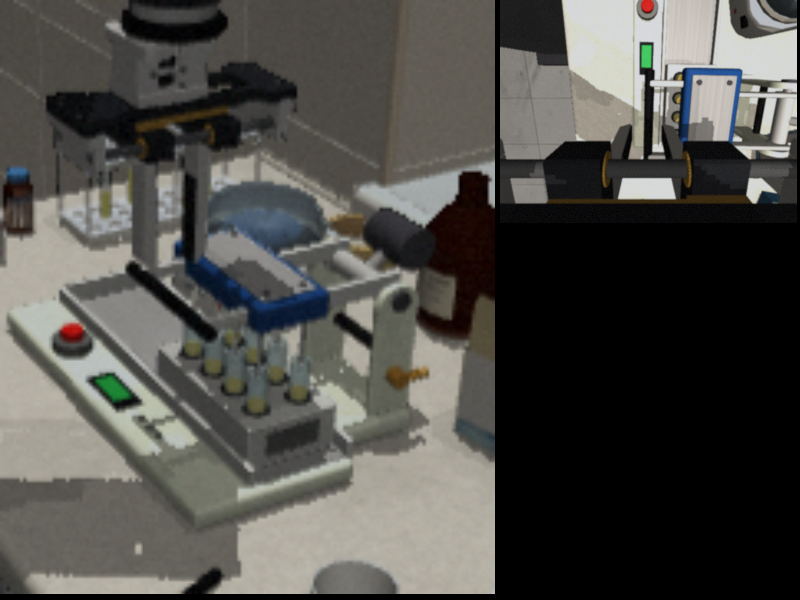

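The scene half shows both fingers straddling the black bar at about (185,300), between the brackets and clear of the manifold. The wrist half shows the bar between the jaws at (648,130).

Request:
step_arm:
  series: [1,0,-20,0,0.66,0,0,-15,0,0.66,0,0,-14,0,0.66,0,0,0,0,0.66,0,0,0,0,0.85,0,0,0,0,1,0,0,0,0,1,0,0,0,0,1]
  squeeze: 8

```text
clock: 6.58
eef_pos: [474.4, -275.3, 163.0]
eef_rot: [3.139, 0.001, 1.57]
wrist_force: [8.5, -0.6, -2.2]
finger_gap: 11.4
finger_force: 8.0
```

Request:
step_arm:
  series: [1.3,0,9.5,0,1,1.8,0,9.2,0,1,2.3,0,9.2,0,1,2.7,0,9,0,1,3.2,0,9,0,1,3.6,-0.3,8.7,0,1,4,0,8.5,0,1,4.5,-0.3,8.4,0,1,0,0,0,0,1]

```text
clock: 7.7
eef_pos: [498.6, -275.8, 234.2]
eef_rot: [3.137, 0.001, 1.57]
wrist_force: [16.1, -3.4, -11.0]
finger_gap: 11.8
finger_force: 8.0
```

Run:
```python
from h import *
im,d,p=cloud('scene'); cv2.imwrite('pics/s2.png',cv2.resize(im[110:290,200:350],None,fx=3.3,fy=3.3))
```

```text
(no output)
```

View pics/s2.png

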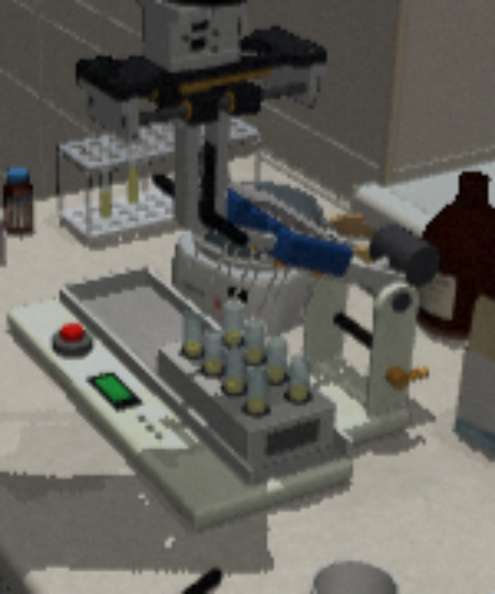

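The head is up about 0.4 rad, with the bar still in the fingers at (215,225) and the needles clear of the tubes.

Request:
step_arm:
  series: [6,0,8.2,0,1,6,0,7.8,0,1,5.7,-0.3,7.6,0,1,6,0,7.3,0,1,6.4,-0.3,7,0,1,6.7,0,6.6,0,1,7,-0.3,6.3,0,1,7.4,0,6,0,1,7.7,-0.3,5.6,0,1,7.9,0,5.2,0,1,8.2,-0.3,4.7,0,1,8.4,0,4.4,0,1,8.6,-0.3,4,0,1,8.8,0,3.4,0,1,0,0,0,0,1]

```text
clock: 9.62
eef_pos: [598.2, -277.6, 318.1]
eef_rot: [3.141, 0.0, 1.57]
wrist_force: [-0.4, -1.3, 0.8]
finger_gap: 11.8
finger_force: 8.0
```

Request:
step_arm:
  series: [9,0,3,0,1,9,-0.3,2.6,0,1,9.2,0,2.1,0,1,9.3,-0.3,1.7,0,1,9.4,0,1.2,0,1,9.4,-0.3,0.8,0,1,0,0,0,0,1]

```text
clock: 10.5
eef_pos: [653.2, -278.4, 329.1]
eef_rot: [3.141, -0.0, 1.57]
wrist_force: [1.3, -0.3, 0.0]
finger_gap: 11.9
finger_force: 8.0
```

Run:
```python
from h import *
im,d,p=cloud('scene'); cv2.imwrite('pics/s3.png',cv2.resize(im[110:290,200:350],None,fx=3.3,fy=3.3))
```

```text
(no output)
```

View pics/s3.png

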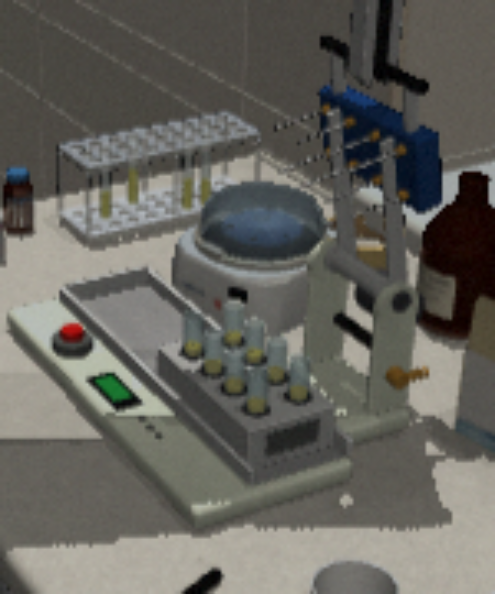

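The head is at about 1.4 rad, with the needles pointing forward at (300,130) and the block unmoved. Next I release, lift, and move to the right end.

Request:
step_arm:
  series: [0,0,0,0,0.6,3,0,0,0,0.6,5,0,0,0,0.6,4,0,10,0,0.6,0,0,40,0,0.6,0,0,40,0,0.6,0,0,0,0,0.6,-30,0,0,0,1,-40,0,0,0,1,0,0,0,0,1]

```text
clock: 11.8
eef_pos: [592.8, -278.4, 419.0]
eef_rot: [-3.14, -0.001, 1.569]
wrist_force: [1.2, 0.3, 0.9]
finger_gap: 11.1
finger_force: 0.0
```

Run:
```python
from h import *
print(manip.read_state()['eef_pos'])
im,d,p=cloud('scene'); cv2.imwrite('pics/s4.png',cv2.resize(im[90:290,200:350],None,fx=3,fy=3))
```

```text
[ 592.795135   -278.39041169  419.01270104]
```

View pics/s4.png

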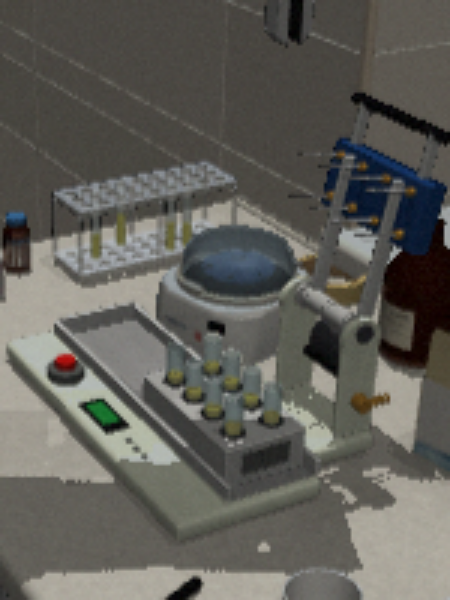

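The head leans back by itself (manifold at (385,195)), and the fingers are free.

Request:
step_arm:
  series: [-4.3,-10,0,-0.131,1,-4.3,-10,0,-0.131,1,-4.3,-10,0,-0.131,1,-4.3,-10,0,-0.131,1,-4.3,-10,0,-0.131,1,-4.3,-10,0,-0.131,1,-4.3,-10,0,-0.131,1,-4.3,-10,0,-0.131,1,-4.3,-10,0,-0.131,1,-4.3,-10,0,-0.131,1,-4.3,-10,0,-0.131,1,-4.3,-10,0,-0.131,1,0,0,-50,0,1,0,0,-50,0,1,0,0,-50,0,1,0,0,-50,0,1,0,0,-50,0,1,0,0,-40,0,1,0,0,-29,0,1,0,0,0,0,1]

```text
clock: 14.35
eef_pos: [543.2, -397.9, 97.5]
eef_rot: [-3.139, 0.004, -0.002]
wrist_force: [0.4, -0.5, 0.5]
finger_gap: 0.6
finger_force: 0.0
```

Run:
```python
from h import *
print(manip.read_state()['eef_pos'])
for n in ('scene','side'):
    im,d,p=cloud(n)
    for lo,hi in ((61.5,65.5),):
        q=(d>0)&(p[...,2]>lo)&(p[...,2]<hi)&(p[...,0]>495)&(p[...,0]<600)&(p[...,1]>-372)&(p[...,1]<-180); print(n,np.percentile(p[q],[2,98],axis=0).round(1))
    q=(d>0)&(p[...,2]>42)&(p[...,2]<58)&(p[...,0]>515)&(p[...,0]<575)&(p[...,1]>-372)&(p[...,1]<-335);print(np.percentile(p[q],[5,50,95],axis=0).round(1) if q.any() else 0)
```

```text
[ 543.20338212 -397.88019349   97.46435999]
scene [[ 504.9 -350.6   61.6]
 [ 574.9 -210.4   65.2]]
[[ 518.  -353.7   42.6]
 [ 538.9 -351.1   50.4]
 [ 558.8 -348.7   57.2]]
side [[ 505.5 -338.    61.6]
 [ 586.4 -195.3   65. ]]
0
```

Request:
step_arm:
  series: [0,0,-20,0,1,0,0,-20,0,1,0,0,0,0,1,0.2,10,0,0,1,0.2,10,0,0,1,0.2,8,0,0,1,0.1,5,0,0,1,0.1,5,0,0,1,0.1,5,0,0,1,0.1,5,0,0,1,0,0,0,0,1]

```text
clock: 15.82
eef_pos: [544.3, -350.6, 60.6]
eef_rot: [3.141, -0.0, -0.002]
wrist_force: [0.3, -1.6, 1.2]
finger_gap: 0.0
finger_force: 0.7
```

Request:
step_arm:
  series: [0.1,5,0,0,1,0.2,8,0,0,1,0.2,8,0,0,1,0.2,8,0,0,1,0.2,8,0,0,1,0.2,8,0,0,1,0.2,8,0,0,1,0.2,8,0,0,1,0.2,8,0,0,1,0.2,8,0,0,1,0.2,8,0,0,1,0.2,8,0,0,1,0.2,8,0,0,1,0.2,8,0,0,1,0.2,8,0,0,1,0.2,8,0,0,1,0.2,8,0,0,1,0.1,5,0,0,1]

```text
clock: 18.08
eef_pos: [547.8, -212.8, 60.6]
eef_rot: [3.141, -0.0, -0.002]
wrist_force: [0.7, -6.3, 0.6]
finger_gap: 0.6
finger_force: 3.0
```

Pushing normally at about 6 N. I slow down for the last 20 mm or so.

Request:
step_arm:
  series: [0.1,4,0,0,1,0.1,4,0,0,1,0.1,4,0,0,1,0,3,0,0,1,0,2,0,0,1,0,2,0,0,1]

```text
clock: 18.82
eef_pos: [548.0, -194.1, 60.6]
eef_rot: [3.141, -0.0, -0.003]
wrist_force: [-0.1, -6.3, -0.3]
finger_gap: 0.5
finger_force: 3.1
```

Request:
step_arm:
  series: [0,2,0,0,1,0,2,0,0,1,0,2,0,0,1,0,1,0,0,1]

```text
clock: 19.32
eef_pos: [548.1, -187.1, 60.7]
eef_rot: [3.141, -0.0, -0.002]
wrist_force: [0.9, -6.4, 0.2]
finger_gap: 0.6
finger_force: 3.1
```

Request:
step_arm:
  series: [0,1.5,0,0,1,0,1.5,0,0,1,0,1,0,0,1]

```text
clock: 19.7
eef_pos: [547.6, -186.2, 61.0]
eef_rot: [3.136, -0.0, -0.003]
wrist_force: [-6.6, -32.1, 1.6]
finger_gap: 0.4
finger_force: 16.3
```

Run:
```python
from h import *
s=manip.read_state();print(s['eef_pos'],s['wrist_force'])
im,d,p=cloud('side')
q=(d>0)&(p[...,2]>61.5)&(p[...,2]<65.5)&(p[...,0]>505)&(p[...,0]<590)&(p[...,1]>-180)&(p[...,1]<0); print('block left end',np.percentile(p[q],[2,98],axis=0).round(1))
q=(d>0)&(p[...,2]>40)&(p[...,2]<46)&(p[...,0]>505)&(p[...,0]<590)&(p[...,1]>-60)&(p[...,1]<0); print('stop',np.percentile(p[q],[3,97],axis=0).round(1))
cv2.imwrite('pics/e.png',cv2.resize(im[160:260,170:310],None,fx=5,fy=5))
```

```text
[ 547.58581769 -186.16771843   61.00197579] [ -6.63175529 -32.11187041   1.62813331]
block left end [[ 508.8 -164.    61.6]
 [ 586.6  -21.8   65.3]]
stop [[508.4 -50.4  40.4]
 [587.3 -14.6  45.4]]
```

View pics/e.png

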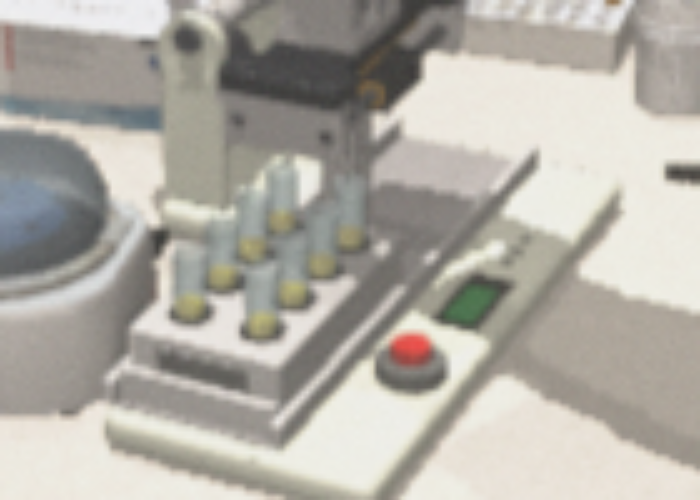

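The block sits against the stop at the near end (110-290,390), and the force jump confirms it. I back off and lift.

Request:
step_arm:
  series: [0,-4,0,0,1,0,-10,0,0,1,0,-20,0,0,1,-5,0,30,0,1,-10,0,40,0,1,-10,0,40,0,1,-10,0,40,0,1,-10,0,40,0,1,0,0,0,0,1,0,0,0,0,1]

```text
clock: 21.0
eef_pos: [502.8, -216.9, 249.6]
eef_rot: [-3.141, 0.001, -0.002]
wrist_force: [-0.2, -0.1, -0.3]
finger_gap: 0.5
finger_force: 0.0
```

Run:
```python
from h import *
im,d,p=cloud('side')
q=(d>0)&(p[...,2]>61.5)&(p[...,2]<65.5)&(p[...,0]>505)&(p[...,0]<590)&(p[...,1]>-180)&(p[...,1]<0); print('block',np.percentile(p[q],[2,98],axis=0).round(1))
im,d,p=cloud('scene'); h=cv2.cvtColor(im,cv2.COLOR_BGR2HSV)
q=(d>0)&(h[...,0]>100)&(h[...,0]<125)&(h[...,1]>120)&(p[...,2]>180)&(p[...,0]>600)&(p[...,0]<760)&(p[...,1]<-180)&(p[...,1]>-380); print('manifold',q.sum(),p[q].mean(0).round(0))
s=manip.read_state();print(s['eef_pos'],s['wrist_force'])
```

```text
block [[ 508.5 -162.4   61.6]
 [ 587.6  -22.1   65.3]]
manifold 610 [ 702. -302.  244.]
[ 502.75791158 -216.6260624   249.02794556] [-0.56537271  0.08344395  1.10112694]
```

```bash
python3 -c "
from cell import manip; print(manip.sign_off())"
```

```text
the job is handed in; nothing more can be done
None
```

I pressed the stop key, raised the needle head until it leaned back by itself, and pushed the tube block against the left stop. I handed the job in at about 21 s; the hand-in call returned no verdict.

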